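# Fence in the tube rack on the bench shaker

### The arm

A 6-joint arm with a two-finger parallel gripper is mounted at the origin on the work surface. World frame = base frame: x ahead of the robot, y to its left, z up, the work surface at z = 0. Lengths are in m, angles in rad, forces in N, time in s.
With the tool pointing down it reaches from about 0.4 to 0.825 m from the base axis. Payload 7 kg.
Tool frame: the origin (TCP) lies at the very end of the fingers, on their centre line; the grasp point (between the pads) lies 19 mm behind it; z points along the fingers, y is the line along which they close (so a half turn about z gives the same grasp; the last joint's range is limited). The gripper opens to 88 mm and grips with 3 to 60 N. Pads are 19 mm wide; open, the fingers measure 130 mm over their backs; the gripper's body (78 mm by 193 mm) begins 47 mm behind the grasp point.
Start: joints at [1.448, 0.359, 0.012, 0, -1.224, -0.288], TCP at [0.27, 0.619, 0.227] pointing down, gripper open.
Joint ranges: [-3.07, 3.07], [-1.43, 2.12], [-1.02, 1.25], [-3.03, 1.67], [-3.05, -0], [-3.03, 3.03]. Speed limits (rad/s): [2.39, 2.39, 3.01, 3.14, 3.14, 3.14].

### API

Orientations are given as [roll, pitch, yaw] about the fixed x, y, z axes, in that order (R = Rz(yaw) Ry(pitch) Rx(roll)).
In Python, from station import arm gives the robot as it stands. The module is installed in compiled form; this text tells all that it offers.
- The arm moves only by the shell command python3 -m crank 'ROWS' [FORCE]. ROWS is JSON, a list of rows, each an object of numbers: "dx", "dy", "dz": the shift along the world's x, y, z in m; "twist": the turn about the world's z in degrees; "grip": the opening, from -1 (shut) to 1 (fully open). A call has exactly 5 rows; each row is the pose to reach, as a shift and turn from the pose commanded when the call began; what a row does not reach only later rows make up. A row lasts 1/12 s, in which the tool goes at most 41.7 mm and 7.16 degrees, less where a joint would pass 70% of its speed; a pose out of reach is approached as far as the arm can. A call with a gripper value outside its range is refused whole. The fingers move at their own pace and stop on an object; FORCE is the grip in N (left out, the last holds). Time passes only in rows, so rows that repeat a pose let the fingers close, or fill a call up. It gives the time, the measured TCP pose, the force, the opening and the grip force at its end, in the units of the state.
- arm.get_state(): the state, without advancing time (a new reading comes with each control period).
- arm.grab_frame(name): name is "scene" or "top" or "wrist"; returns the picture (420x560x3 uint8, red, green, blue); there is no depth.
- arm.get_calibration(name): a dict with "fx", "fy", "cx", "cy" (pixels), "cam_to_world" (4x4, takes a point from camera to world coordinates); the wrist camera has in their place "tool_from_camera" (4x4, takes a point from camera to tool coordinates, whose origin is the TCP and whose axes are the flange's). Camera axes: x right, y down, z forward; pixel columns grow to the right and rows downward; lengths in m; the calibration is good to about 2 mm. A picture is of the moment at which its call begins: read the wrist's pose just before it. get_calibration takes no time and is no camera call.
- arm.job_done(): hands the job in; it is judged then, once.
The state is a dict: "t": time; "q": joint angles; "qd": joint speeds; "joint_efforts": joint torques, N m; "eef_pos": TCP position; "ee_rot": TCP orientation; "force": force on the tool from outside, world axes, zero at the start; "moment": the same for the moment, N m; "width": finger opening in m; "gripper_force": force on a finger pad.
Only numpy, scipy, OpenCV 4.12 (cv2) and the standard library are available. Lean on these libraries where they do the work, as an engineer would, in place of code of your own. Each camera call takes 0.05 s, during which the arm holds its last target. There are 200 camera calls.

### The job

Get the tube rack on the bench shaker fenced in for a run: take the loose stop pin from the small rack on the bench beside the shaker, seat it fully home and upright in the empty hole at the far end of the tube rack, and let go of it. Then pull up the spring knob of the crossbar that stands off from the tube rack, slide that bar one hole towards the rack and let its locking pin drop fully home in that hole. Finish holding: stay gripping the knob with the pin home, because I will tighten the bar's far end meanwhile; do not shove the tube rack out of place or disturb the other things.

Things in the scene. Friction and masses are not known exactly. Their poses are not given: they have to be found in the camera images.
- shaker: bench shaker, fixed: aluminium platform 320 x 300 mm, its top 125 mm above the bench. Origin on the bench under the platform's centre; z up, x towards the tube rack's far end, y along two drilled rails (tops 20 mm above the platform) at x = -132 and +132 mm. Two crossbars along x, tops 40 mm above the platform: the one at y = +60 mm stays, the one at y = -60 mm at first is to move
- stop_hole (a point): middle of the mouth of the empty stop pin hole beside the far end of the tube rack: 13 mm wide, straight through the 12 mm thick platform, at the height of the platform's top, with 40 mm free below the mouth. The like hole at the rack's near end already has its stop pin
- stop_pin: loose stop pin standing tip down in a hole of the small grey rack, about 110 g: steel shank 10 mm wide, 24 mm long, bevelled tip; then a shoulder and a body 16 mm wide; from 66 to 92 mm above the tip a black grip 18 mm wide. Origin at the tip, z towards the grip. The shoulder rests on the rack's top (45 mm above the bench) and, when home, on the platform
- tube_rack: loose white tube rack with capped tubes, about 350 g, standing on the platform between the crossbars: foot 150 x 67 mm and 6 mm thick, body 110 x 67 x 50 mm, caps up to 62 mm. Origin in the middle of its underside, x along its length
- crossbar (a joint): position in m of the loose crossbar along the shaker's y: 0 at first (locked in its hole), +0.030 at the next hole towards the tube rack (there the bar's rubber sleeve, 20 mm thick, all but touches the rack), negative away from the rack. Slides with about 3 N of friction; 1 mm of play when locked
- bar_mid (a point): middle of the loose crossbar's axis, 30 mm above the platform; its knob sits 132 mm from here along the shaker's -x
- plunger (a joint): lift in m of the locking plunger: 0 when the pin is fully home in a hole, 0.014 at the upper stop. The pin (8 mm, round tip) clears the rail from 0.009 up; the spring pushes it down with about 4 N when home and 8 N at the stop
- pull_knob: black mushroom knob on the loose crossbar's plunger, 26 mm across (20 mm at its foot), 26 mm tall; origin at its middle, 63 mm above the platform when the pin is home; it rises and slides with the plunger and the bar; axes along the shaker's. The carriage under it has its top 36 mm above the platform, a 20 mm wide bush 46 mm
- next_hole (a point): middle of the mouth of the hole in the near rail into which the locking pin must go: at the rail's top, 20 mm above the platform. The holes are 10 mm wide and 30 mm apart
- parts_rack: small grey microtube rack on the bench, fixed, 76 x 166 x 45 mm; origin in the middle of its underside, long along its y; three of its holes, 45 mm apart on the middle row, hold the stop pin and two tubes
- tube_a: small capped tube in the grey rack, 14 mm wide, its cap standing 8 mm above the rack; leave alone. Origin at its tip
- tube_b: small capped tube like the other; leave alone
- reagent_bottle: glass bottle 66 mm wide, 150 mm tall, standing on the bench; leave alone. Origin in the middle of its underside
- tip_box: box of pipette tips 88 x 125 x 69 mm on the bench; leave alone. Origin in the middle of its underside

How it is judged:
By the outcome, as a careful person would: the job done as asked, in the order asked, and still so for the second after the job is handed in, while the arm keeps its last pose, push and grip.
It also fails if it takes over 54 s, if anything falls off the work surface, if the arm or the gripper's body presses on something with over 40 N, if the wrist force passes 120 N, or if a joint passes its speed limit or range.

## Working session

There is one attempt and no reset: what is moved stays moved. The work goes in short steps, Python scripts to look and compute and a shell command to move; the robot and the scene stay as the last step left them, time stands still between calls to the robot, and variables do not carry over. Pictures are saved under pics/ and viewed, at most 10 in all, crops included, and the job is handed in when it is done.

```bash
mkdir -p pics; cat > h.py <<'E'
import numpy as np, cv2
from station import arm
from scipy.spatial.transform import Rotation as R
def cam(name):
    c=arm.get_calibration(name)
    if name=="wrist":
        s=arm.get_state(); T=np.eye(4); T[:3,:3]=R.from_euler('xyz',s['ee_rot']).as_matrix(); T[:3,3]=s['eef_pos']
        M=T@np.array(c['tool_from_camera'])
    else: M=np.array(c['cam_to_world'])
    return c,M
def shot(name,fn):
    c,M=cam(name); im=arm.grab_frame(name); cv2.imwrite('pics/'+fn+'.png',im[:,:,::-1]); np.savez('pics/'+fn+'.npz',M=M,k=[c['fx'],c['fy'],c['cx'],c['cy']]); return im
def ray(fn,u,v):
    d=np.load('pics/'+fn+'.npz'); M=d['M']; fx,fy,cx,cy=d['k']
    return M[:3,3],M[:3,:3]@np.array([(u-cx)/fx,(v-cy)/fy,1])
def at(fn,u,v,z):
    o,d=ray(fn,u,v); return o+d*(z-o[2])/d[2]
def proj(fn,p):
    d=np.load('pics/'+fn+'.npz'); M=d['M']; fx,fy,cx,cy=d['k']
    q=M[:3,:3].T@(np.array(p)-M[:3,3]); return np.array([fx*q[0]/q[2]+cx,fy*q[1]/q[2]+cy])
E
python3 - <<'E'
from h import *
for n in("top","scene"): shot(n,n+'0')
a=[cv2.imread(f'pics/{n}0.png') for n in("top","scene")]
for n in("top0","scene0"): print(n,np.load(f'pics/{n}.npz')['M'].round(3).tolist())
s=arm.get_state();print(s['t'],s['eef_pos'],s['ee_rot'],s['width'])
E
```

```text
top0 [[-0.001, -0.999, 0.04, 0.501], [-1.0, 0.002, 0.026, -0.055], [-0.026, -0.04, -0.999, 1.362], [0.0, 0.0, 0.0, 1.0]]
scene0 [[-0.819, 0.387, -0.423, 1.096], [0.573, 0.548, -0.609, 0.699], [-0.004, -0.742, -0.67, 0.952], [0.0, 0.0, 0.0, 1.0]]
0.1 [0.26942289 0.61842312 0.22570908] [ 3.14008965e+00 -1.30339093e-04 -4.10936387e-01] 0.0878688058099583
```

View pics/top0.png

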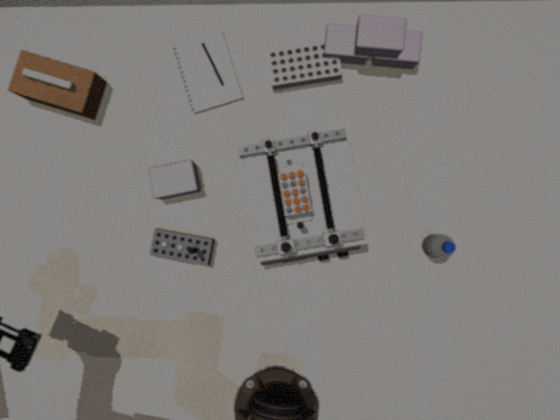

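View pics/scene0.png

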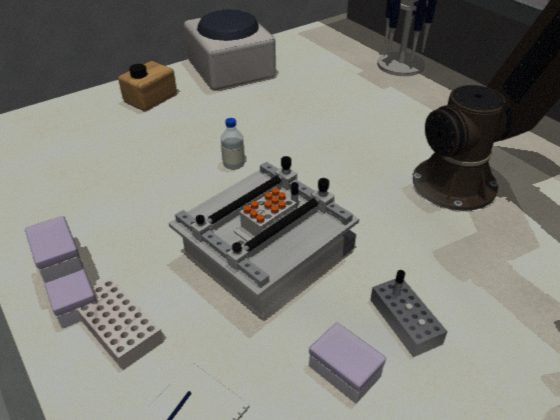

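The top view shows the shaker (rails at rows ~140 and ~243), the loose bar on the right with its knob at about (334,239), the empty hole near (289,162) and the near stop pin at (301,226). The grey rack is at (183,246), with the stop pin's black grip near (197,250). The scene view agrees.

```bash
python3 - <<'E'
from h import *
im=cv2.imread('pics/top0.png')
a=cv2.resize(im[115:275,140:380],None,fx=3.3,fy=3.3,interpolation=cv2.INTER_CUBIC)
cv2.imwrite('pics/crop1.png',a)
k=at('top0',334,239,.201);k2=at('top0',286,247,.201)
print('knob',k,k2,'ang',np.degrees(np.arctan2(*(k2-k)[:2])))
print('hole',at('top0',289,162,.125)); print('pin',at('top0',195,250,.113)); 
b=cv2.inRange(cv2.cvtColor(cv2.imread('pics/scene0.png'),cv2.COLOR_BGR2GRAY),0,30)
n,l,s,c=cv2.connectedComponentsWithStats(b)
for i in range(1,n):
    if 20<s[i,4]<400:print(s[i],c[i].round(1))
E
```

```text
knob [ 0.48421717 -0.14889816  0.201     ] [ 0.46476759 -0.03146016  0.201     ] ang -9.403725905878213
hole [ 0.68543751 -0.03820279  0.125     ]
pin [0.4542705  0.21140244 0.113     ]
[244  20  13  15  69] [252.2  28.3]
[198  24  15  14  62] [203.9  31.4]
[408  38   5   9  27] [409.8  42.1]
[129  64  18  14 200] [137.6  70.6]
[282 157   9  13 100] [285.8 162.8]
[319 179   9  13 106] [322.9 184.8]
[291 183   7  12  75] [294.2 188.4]
[468 199  25  10  40] [479.9 205.2]
[196 216   8   8  57] [199.7 219.4]
[233 243   8   9  64] [236.6 247.1]
[396 271   8  13  80] [399.7 276.9]
[168 392  22  28  75] [179. 406.]
```

View pics/crop1.png

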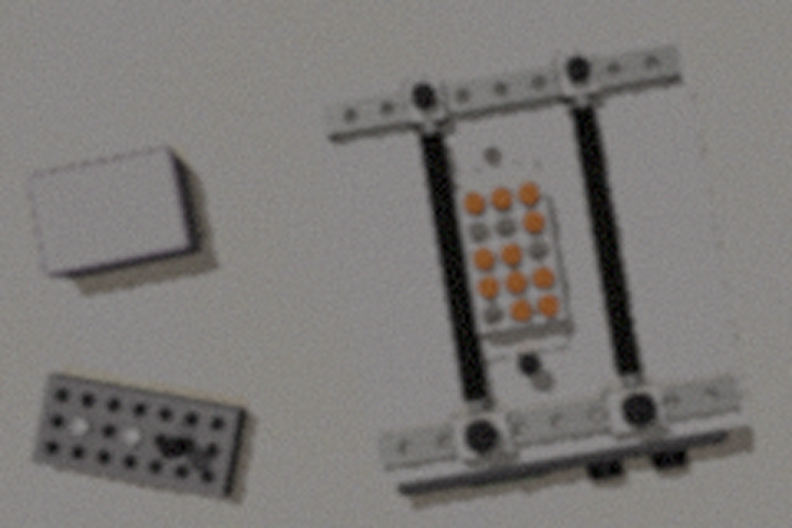

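The crop shows the grip with its shadow at crop (175,447), i.e. top pixel ~(193,250). The empty hole is at crop (491,156) and the loose knob at crop (638,408). I'll triangulate these.

```bash
python3 - <<'E'
from h import *
def tri(u1,v1,u2,v2):
    o,d=ray('top0',u1,v1);p,e=ray('scene0',u2,v2)
    d/=np.linalg.norm(d);e/=np.linalg.norm(e)
    t=np.linalg.lstsq(np.c_[d,-e],p-o,rcond=None)[0]
    a,b=o+d*t[0],p+e*t[1];return ((a+b)/2).round(4),np.linalg.norm(a-b).round(4)
print('pin scene',at('scene0',399.7,276.9,.100),'tri',tri(193,250.5,399.7,276.9))
print('knob scene',at('scene0',322.9,184.8,.188),at('scene0',285.8,162.8,.188),'tri',tri(333.5,238.7,322.9,184.8))
print('hole',at('top0',140+491/3.3,115+156/3.3,.125))
print('far knobs',at('scene0',236.6,247.1,.18),at('scene0',199.7,219.4,.18))
E
python3 -m crank '[{"dx":0.04,"dy":-0.04,"twist":7},{"dx":0.08,"dy":-0.08,"twist":14},{"dx":0.12,"dy":-0.12,"twist":21},{"dx":0.12,"dy":-0.16,"twist":28},{"dx":0.12,"dy":-0.2,"twist":33}]' 15
```

```text
pin scene [0.45492161 0.22576031 0.1       ] tri (array([0.4514, 0.2217, 0.0939]), np.float64(0.0024))
knob scene [ 0.46560888 -0.02827401  0.188     ] [ 0.48559498 -0.14597457  0.188     ] tri (array([ 0.4489, -0.1207,  0.1273]), np.float64(0.096))
hole [ 0.68471977 -0.03764369  0.125     ]
far knobs [0.72831007 0.0216131  0.18      ] [ 0.74908386 -0.09532247  0.18      ]invalid input at $[0]: expected keys dx, dy, dz, twist, grip
```

```bash
python3 -m crank '[{"dx":0.02,"dy":-0.035,"dz":0,"twist":7,"grip":1},{"dx":0.04,"dy":-0.07,"dz":0,"twist":14,"grip":1},{"dx":0.06,"dy":-0.105,"dz":0,"twist":21,"grip":1},{"dx":0.08,"dy":-0.14,"dz":0,"twist":28,"grip":0.5},{"dx":0.1,"dy":-0.175,"dz":0,"twist":33,"grip":0}]' 15
python3 -m crank '[{"dx":0.02,"dy":-0.035,"dz":0,"twist":0,"grip":0},{"dx":0.04,"dy":-0.07,"dz":0,"twist":0,"grip":0},{"dx":0.06,"dy":-0.105,"dz":0,"twist":0,"grip":0},{"dx":0.075,"dy":-0.16,"dz":0,"twist":0,"grip":0},{"dx":0.075,"dy":-0.16,"dz":0,"twist":0,"grip":0}]'
python3 - <<'E'
from h import *
print(np.round(arm.get_calibration('wrist')['tool_from_camera'],3))
shot('wrist','w1'); s=arm.get_state();print(s['t'],s['eef_pos'],s['ee_rot'],s['width'],s['q'])
print(proj('w1',[.454,.223,.1]))
E
```

```text
t: 0.52
eef_pos: [0.3699, 0.4419, 0.2262]
ee_rot: [3.141, 0.0, 0.172]
force: [0.7, -0.0, -0.4]
width: 0.079
gripper_force: 0.0
t: 0.93
eef_pos: [0.4449, 0.2796, 0.2263]
ee_rot: [3.141, 0.001, 0.163]
force: [-0.1, 0.7, -0.7]
width: 0.0476
gripper_force: 0.0
[[ 0.    -0.959 -0.285  0.078]
 [ 1.     0.     0.    -0.001]
 [-0.    -0.285  0.959 -0.158]
 [ 0.     0.     0.     1.   ]]
0.9833 [0.4449587  0.27897826 0.22646471] [3.14079206e+00 1.02105755e-03 1.62056148e-01] 0.045634671204134315 [ 9.33766002e-01  1.12415199e-01 -3.14761587e-01 -1.51807308e-04
 -1.14490966e+00  7.99149687e-01]
[353.0510905  202.33220921]
```

View pics/w1.png

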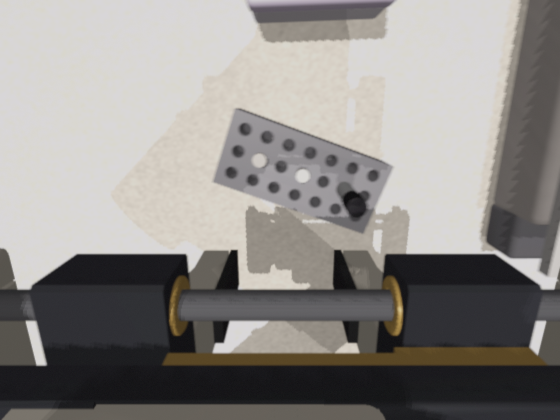

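The wrist view shows the pin's grip top at about (356,206) and the tube caps at (260,160) and (303,175).

```bash
python3 - <<'E'
from h import *
a,b=at('w1',260,160,.053),at('w1',303,175,.053);print(a,b,np.linalg.norm(a-b),'extrap',2*b-a)
im=cv2.imread('pics/w1.png',0)
m=cv2.inRange(im[180:225,330:380],0,28);n,l,s,c=cv2.connectedComponentsWithStats(m)
for i in range(1,n):
  if s[i,4]>20: print(s[i],c[i]+[330,180]); 
print(at('w1',356,206,.113),at('w1',355,205,.107))
E
```

```text
[0.46980691 0.30957322 0.053     ] [0.46208106 0.26587855 0.053     ] 0.04437244157816491 extrap [0.45435521 0.22218387 0.053     ]
[ 14  12  17  14 107] [349.99065421 196.82242991]
[0.45440517 0.22313277 0.113     ] [0.45364542 0.22260405 0.107     ]
```

```bash
python3 -m crank '[{"dx":0.005,"dy":-0.03,"dz":-0.02,"twist":0,"grip":0},{"dx":0.0093,"dy":-0.056,"dz":-0.04,"twist":0,"grip":0},{"dx":0.0093,"dy":-0.056,"dz":-0.07,"twist":0,"grip":0},{"dx":0.0093,"dy":-0.056,"dz":-0.1,"twist":0,"grip":0},{"dx":0.0093,"dy":-0.056,"dz":-0.12,"twist":0,"grip":0}]'
python3 -m crank '[{"dx":0,"dy":0,"dz":-0.02,"twist":0,"grip":0},{"dx":0,"dy":0,"dz":-0.02,"twist":0,"grip":-0.8},{"dx":0,"dy":0,"dz":-0.02,"twist":0,"grip":-0.8},{"dx":0,"dy":0,"dz":-0.02,"twist":0,"grip":-0.8},{"dx":0,"dy":0,"dz":-0.02,"twist":0,"grip":-0.8}]' 20
python3 -m crank '[{"dx":0,"dy":0,"dz":0,"twist":0,"grip":-1},{"dx":0,"dy":0,"dz":0,"twist":0,"grip":-1},{"dx":0,"dy":0,"dz":0,"twist":0,"grip":-1},{"dx":0,"dy":0,"dz":0,"twist":0,"grip":-1},{"dx":0,"dy":0,"dz":0,"twist":0,"grip":-1}]' 25
python3 - <<'E'
from h import *
shot('wrist','w2');shot('scene','s2')
cv2.imwrite('pics/c2.png',np.vstack([cv2.imread('pics/w2.png')[60:360],cv2.resize(cv2.imread('pics/s2.png')[190:340,280:560],None,fx=2,fy=2)]))
E
```

```text
t: 1.4
eef_pos: [0.4529, 0.2265, 0.1042]
ee_rot: [3.141, 0.002, 0.164]
force: [-0.3, 1.5, -0.1]
width: 0.0435
gripper_force: 0.0
t: 1.82
eef_pos: [0.4546, 0.2286, 0.088]
ee_rot: [-3.14, -0.002, 0.166]
force: [0.7, -0.5, 1.1]
width: 0.0228
gripper_force: 0.3
t: 2.23
eef_pos: [0.4545, 0.2276, 0.0878]
ee_rot: [-3.142, -0.001, 0.166]
force: [1.1, -3.7, 7.0]
width: 0.0173
gripper_force: 25.0
```

View pics/c2.png

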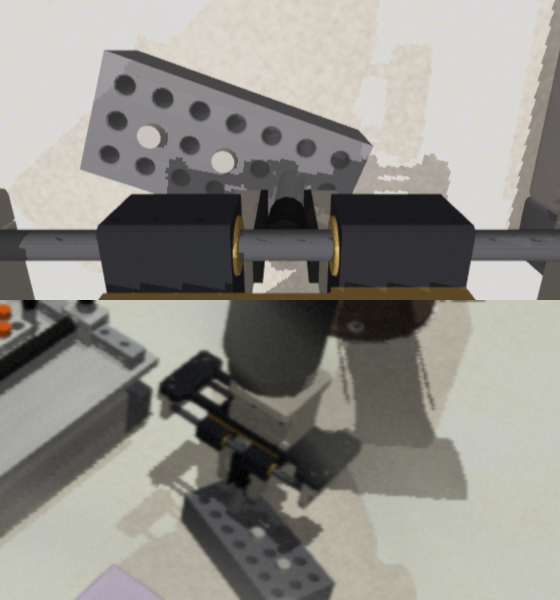

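The pin is gripped, but my command was about 5 mm off in y because the pose had not settled when I read it. The side force is -3.7 N. I'll reopen, recentre and grip again so the pin stays upright.

```bash
python3 -m crank '[{"dx":0,"dy":0,"dz":0,"twist":0,"grip":-0.2},{"dx":0,"dy":0,"dz":0,"twist":0,"grip":-0.2},{"dx":0,"dy":-0.005,"dz":-0.001,"twist":0,"grip":-0.2},{"dx":0,"dy":-0.005,"dz":-0.001,"twist":0,"grip":-0.2},{"dx":0,"dy":-0.005,"dz":-0.001,"twist":0,"grip":-0.2}]'
python3 -m crank '[{"dx":0,"dy":0,"dz":0,"twist":0,"grip":-0.2},{"dx":0,"dy":0,"dz":0,"twist":0,"grip":-0.8},{"dx":0,"dy":0,"dz":0,"twist":0,"grip":-1},{"dx":0,"dy":0,"dz":0,"twist":0,"grip":-1},{"dx":0,"dy":0,"dz":0,"twist":0,"grip":-1}]'
python3 -m crank '[{"dx":0,"dy":0,"dz":0,"twist":0,"grip":-1},{"dx":0,"dy":0,"dz":0,"twist":0,"grip":-1},{"dx":0,"dy":0,"dz":0,"twist":0,"grip":-1},{"dx":0,"dy":0,"dz":0,"twist":0,"grip":-1},{"dx":0,"dy":0,"dz":0,"twist":0,"grip":-1}]'
```

```text
t: 2.75
eef_pos: [0.4537, 0.2226, 0.0855]
ee_rot: [-3.142, 0.0, 0.165]
force: [-0.2, -0.4, -0.1]
width: 0.0346
gripper_force: 0.0
t: 3.17
eef_pos: [0.4539, 0.223, 0.0855]
ee_rot: [-3.141, -0.0, 0.165]
force: [-0.0, 0.4, -0.0]
width: 0.0173
gripper_force: 25.0
t: 3.58
eef_pos: [0.4539, 0.2229, 0.0856]
ee_rot: [-3.142, -0.0, 0.165]
force: [0.8, 0.6, 0.4]
width: 0.0169
gripper_force: 25.0
```

```bash
python3 -m crank '[{"dx":0,"dy":0,"dz":0.03,"twist":0,"grip":-1},{"dx":0,"dy":0,"dz":0.07,"twist":0,"grip":-1},{"dx":0,"dy":0,"dz":0.11,"twist":0,"grip":-1},{"dx":0,"dy":0,"dz":0.15,"twist":0,"grip":-1},{"dx":0.0,"dy":0,"dz":0.19,"twist":0,"grip":-1}]'
python3 -m crank '[{"dx":0.015,"dy":-0.025,"dz":0.025,"twist":0,"grip":-1},{"dx":0.035,"dy":-0.055,"dz":0.025,"twist":0,"grip":-1},{"dx":0.055,"dy":-0.085,"dz":0.025,"twist":0,"grip":-1},{"dx":0.075,"dy":-0.115,"dz":0.025,"twist":0,"grip":-1},{"dx":0.095,"dy":-0.145,"dz":0.025,"twist":0,"grip":-1}]'
python3 -m crank '[{"dx":0.02,"dy":-0.03,"dz":0,"twist":0,"grip":-1},{"dx":0.04,"dy":-0.06,"dz":0,"twist":0,"grip":-1},{"dx":0.06,"dy":-0.09,"dz":0,"twist":0,"grip":-1},{"dx":0.076,"dy":-0.126,"dz":0,"twist":0,"grip":-1},{"dx":0.076,"dy":-0.126,"dz":0,"twist":0,"grip":-1}]'
python3 -m crank '[{"dx":0,"dy":0,"dz":0,"twist":0,"grip":-1},{"dx":0,"dy":0,"dz":0,"twist":0,"grip":-1},{"dx":0,"dy":0,"dz":0,"twist":0,"grip":-1},{"dx":0,"dy":0,"dz":0,"twist":0,"grip":-1},{"dx":0,"dy":0,"dz":0,"twist":0,"grip":-1}]'
python3 - <<'E'
from h import *
shot('wrist','w3');print(proj('w3',[.6847,-.0376,.125]))
E
```

```text
t: 4.0
eef_pos: [0.4533, 0.2222, 0.2775]
ee_rot: [3.141, 0.0, 0.165]
force: [0.3, 1.6, -0.6]
width: 0.0171
gripper_force: 25.0
t: 4.42
eef_pos: [0.5492, 0.0764, 0.3007]
ee_rot: [-3.141, -0.0, 0.166]
force: [0.4, 1.3, -0.7]
width: 0.0177
gripper_force: 25.0
t: 4.83
eef_pos: [0.6263, -0.0535, 0.2989]
ee_rot: [3.14, 0.003, 0.161]
force: [0.4, 1.0, -1.6]
width: 0.0169
gripper_force: 25.0
t: 5.25
eef_pos: [0.6246, -0.0472, 0.301]
ee_rot: [-3.142, -0.001, 0.167]
force: [-1.2, 0.0, -1.5]
width: 0.0171
gripper_force: 25.0
[287.19589475 126.85856468]
```

View pics/w3.png

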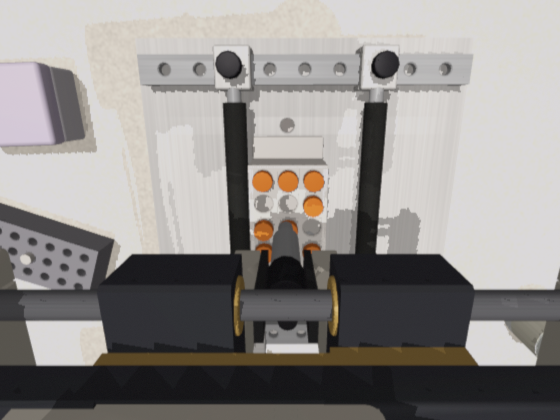

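The empty hole is at about (287,125), right by the prediction, and the shaker's axes line up with the tool. The pin hangs straight.

```bash
python3 - <<'E'
from h import *
g=cv2.imread('pics/w3.png',0)
r=g[108:142,268:308];print(np.median(r))
m=cv2.inRange(r,0,int(np.median(r))-25);n,l,s,c=cv2.connectedComponentsWithStats(m)
for i in range(1,n):
  if s[i,4]>20:
    x,y,w,h,_=s[i];print(s[i],c[i]+[268,108],at('w3',268+x+(w-1)/2,108+y+(h-1)/2,.125))
s=arm.get_state();p=np.array(s['eef_pos']);print(p,s['ee_rot']);print('tip pred',proj('w3',p-[0,0,.0646]),'body 24mm',proj('w3',p-[0,0,.0406]))
for v in range(200,262,6): print(v,''.join('#' if q<90 else '+' if q<140 else '.' for q in g[v,262:312]))
E
```

```text
199.0
[ 12  10  15  15 173] [286.60693642 124.65895954] [ 0.68636082 -0.03712898  0.125     ]
[ 0.62466184 -0.04722714  0.30096431] [-3.14151224e+00 -5.95322830e-04  1.66657805e-01]
tip pred [287.17267464 225.81652595] body 24mm [287.36395453 238.48493314]
200 +++...............+++++...................+#++++++
206 +++...............+++++++................+........
212 .........................+........................
218 .....................+++++++++++++................
224 ++++++####+++....+############+###+......+++++++++
230 ++++++++++++...++##############+++++.....+++++++++
236 ++++++++++.+#######################+..............
242 ++++++++..+#########################+......+++++++
248 +++++++##############################+..+####+++++
254 #######++############################+..+#########
260 #######++#############################+..+########
```

```bash
python3 -m crank '[{"dx":0.03,"dy":0.005,"dz":0,"twist":0,"grip":-1},{"dx":0.0614,"dy":0.01,"dz":0,"twist":0,"grip":-1},{"dx":0.0614,"dy":0.01,"dz":-0.03,"twist":0,"grip":-1},{"dx":0.0614,"dy":0.01,"dz":-0.065,"twist":0,"grip":-1},{"dx":0.0614,"dy":0.01,"dz":-0.095,"twist":0,"grip":-1}]'
python3 -m crank '[{"dx":0,"dy":0,"dz":0,"twist":0,"grip":-1},{"dx":0,"dy":0,"dz":0,"twist":0,"grip":-1},{"dx":0,"dy":0,"dz":0,"twist":0,"grip":-1},{"dx":0,"dy":0,"dz":0,"twist":0,"grip":-1},{"dx":0,"dy":0,"dz":0,"twist":0,"grip":-1}]'
python3 - <<'E'
from h import *
shot('wrist','w4');shot('scene','s4')
a=cv2.resize(cv2.imread('pics/s4.png')[150:270,160:300],None,fx=4,fy=3.0)
cv2.imwrite('pics/c4.png',np.vstack([cv2.imread('pics/w4.png')[80:310],a]))
s=arm.get_state();print(s['eef_pos'],proj('w4',[.6864,-.0371,.125]),proj('s4',[.6864,-.0371,.125]),proj('s4',[.6864,-.0371,.140]))
E
```

```text
t: 5.72
eef_pos: [0.6863, -0.0372, 0.2039]
ee_rot: [-3.141, -0.0, 0.166]
force: [0.5, 0.1, -1.6]
width: 0.0172
gripper_force: 25.0
t: 6.13
eef_pos: [0.6874, -0.038, 0.2083]
ee_rot: [3.141, -0.004, 0.165]
force: [-0.4, 0.6, -0.2]
width: 0.0173
gripper_force: 25.0
[ 0.68684959 -0.03808575  0.20740774] [285.52965505 218.99116821] [240.18792484 241.39633851] [239.83589781 236.49690773]
```

View pics/c4.png

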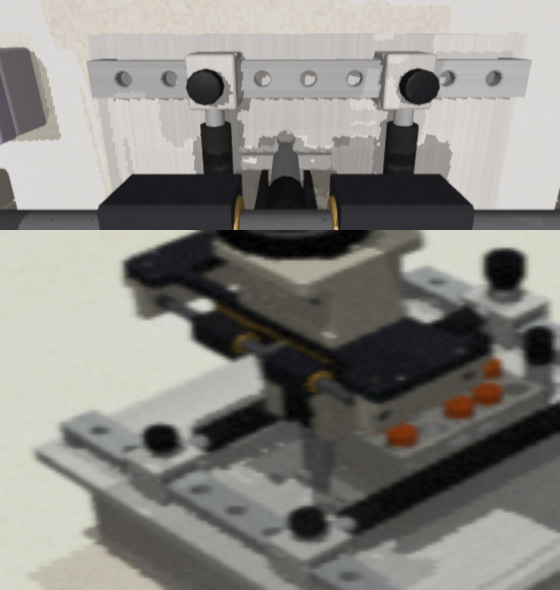

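The pin tip is lined up just above the hole (wrist column ~286, hole at about row 217). I'll descend and watch the force.

```bash
python3 -m crank '[{"dx":-0.0005,"dy":0.0005,"dz":-0.006,"twist":0,"grip":-1},{"dx":-0.0005,"dy":0.0005,"dz":-0.012,"twist":0,"grip":-1},{"dx":-0.0005,"dy":0.0005,"dz":-0.016,"twist":0,"grip":-1},{"dx":-0.0005,"dy":0.0005,"dz":-0.02,"twist":0,"grip":-1},{"dx":-0.0005,"dy":0.0005,"dz":-0.022,"twist":0,"grip":-1}]'
python3 -m crank '[{"dx":0,"dy":0,"dz":-0.001,"twist":0,"grip":-1},{"dx":0,"dy":0,"dz":-0.002,"twist":0,"grip":-1},{"dx":0,"dy":0,"dz":-0.003,"twist":0,"grip":-1},{"dx":0,"dy":0,"dz":-0.003,"twist":0,"grip":-1},{"dx":0,"dy":0,"dz":-0.003,"twist":0,"grip":-1}]'
```

```text
t: 6.65
eef_pos: [0.6853, -0.0378, 0.1824]
ee_rot: [-3.142, 0.001, 0.165]
force: [0.8, 0.3, -1.5]
width: 0.0173
gripper_force: 25.0
t: 7.07
eef_pos: [0.6858, -0.0377, 0.1807]
ee_rot: [3.142, -0.0, 0.165]
force: [-0.5, -0.3, 0.0]
width: 0.017
gripper_force: 25.0
```

```bash
python3 -m crank '[{"dx":0,"dy":0,"dz":-0.003,"twist":0,"grip":-1},{"dx":0,"dy":0,"dz":-0.006,"twist":0,"grip":-1},{"dx":0,"dy":0,"dz":-0.009,"twist":0,"grip":-1},{"dx":0,"dy":0,"dz":-0.011,"twist":0,"grip":-1},{"dx":0,"dy":0,"dz":-0.012,"twist":0,"grip":-1}]'
python3 -m crank '[{"dx":0,"dy":0,"dz":-0.001,"twist":0,"grip":-1},{"dx":0,"dy":0,"dz":-0.002,"twist":0,"grip":-1},{"dx":0,"dy":0,"dz":-0.003,"twist":0,"grip":-1},{"dx":0,"dy":0,"dz":-0.003,"twist":0,"grip":-1},{"dx":0,"dy":0,"dz":-0.003,"twist":0,"grip":-1}]'
```

```text
t: 7.48
eef_pos: [0.6855, -0.0377, 0.1679]
ee_rot: [-3.142, 0.001, 0.165]
force: [-0.5, -0.5, -1.2]
width: 0.0174
gripper_force: 25.0
t: 7.9
eef_pos: [0.6858, -0.0377, 0.1657]
ee_rot: [3.142, -0.0, 0.165]
force: [0.5, 0.5, -0.6]
width: 0.0172
gripper_force: 25.0
```

```bash
python3 -m crank '[{"dx":0,"dy":0,"dz":-0.0005,"twist":0,"grip":-1},{"dx":0,"dy":0,"dz":-0.001,"twist":0,"grip":-1},{"dx":0,"dy":0,"dz":-0.0015,"twist":0,"grip":-1},{"dx":0,"dy":0,"dz":-0.0015,"twist":0,"grip":-1},{"dx":0,"dy":0,"dz":-0.0015,"twist":0,"grip":-1}]'
```

```text
t: 8.32
eef_pos: [0.6864, -0.0377, 0.1655]
ee_rot: [3.141, -0.002, 0.166]
force: [-0.5, 0.6, 6.0]
width: 0.0175
gripper_force: 25.0
```

Contact came at the expected height, so the pin is seated. I'll release it, go up, and move back towards the near knob with a clear view.

```bash
python3 -m crank '[{"dx":0,"dy":0,"dz":0.0015,"twist":0,"grip":-0.3},{"dx":0,"dy":0,"dz":0.0015,"twist":0,"grip":-0.3},{"dx":0,"dy":0,"dz":0.0015,"twist":0,"grip":-0.3},{"dx":0,"dy":0,"dz":0.0015,"twist":0,"grip":-0.3},{"dx":0,"dy":0,"dz":0.01,"twist":0,"grip":-0.3}]'
python3 -m crank '[{"dx":0,"dy":0,"dz":0.02,"twist":0,"grip":-0.3},{"dx":0,"dy":0,"dz":0.05,"twist":0,"grip":-0.2},{"dx":-0.02,"dy":-0.01,"dz":0.08,"twist":0,"grip":0},{"dx":-0.055,"dy":-0.025,"dz":0.1,"twist":0,"grip":0},{"dx":-0.09,"dy":-0.045,"dz":0.1,"twist":0,"grip":0}]'
python3 -m crank '[{"dx":-0.035,"dy":-0.02,"dz":0,"twist":0,"grip":0},{"dx":-0.07,"dy":-0.04,"dz":0,"twist":0,"grip":0},{"dx":-0.105,"dy":-0.056,"dz":0,"twist":0,"grip":0},{"dx":-0.14,"dy":-0.066,"dz":0,"twist":0,"grip":0},{"dx":-0.15,"dy":-0.066,"dz":0,"twist":0,"grip":0}]'
python3 -m crank '[{"dx":0,"dy":0,"dz":0,"twist":0,"grip":0},{"dx":0,"dy":0,"dz":0,"twist":0,"grip":0},{"dx":0,"dy":0,"dz":0,"twist":0,"grip":0},{"dx":0,"dy":0,"dz":0,"twist":0,"grip":0},{"dx":0,"dy":0,"dz":0,"twist":0,"grip":0}]'
python3 - <<'E'
from h import *
shot('wrist','w5');shot('scene','s5')
s=arm.get_state();print(s['eef_pos'],s['ee_rot'],proj('w5',[.485,-.147,.201]),proj('w5',[.6864,-.0371,.193]))
a=cv2.resize(cv2.imread('pics/s5.png')[150:270,160:345],None,fx=3,fy=2.2)
b=cv2.imread('pics/w5.png')[0:320]
cv2.imwrite('pics/c5.png',np.vstack([b,a[:,:560] if a.shape[1]>=560 else cv2.copyMakeBorder(a,0,0,0,560-a.shape[1],0)]))
E
```

```text
t: 8.73
eef_pos: [0.6846, -0.0377, 0.1721]
ee_rot: [-3.141, 0.004, 0.165]
force: [-0.3, -0.9, -1.1]
width: 0.0303
gripper_force: 0.0
t: 9.15
eef_pos: [0.5975, -0.0826, 0.2787]
ee_rot: [3.14, -0.006, 0.167]
force: [1.3, -0.7, 1.7]
width: 0.0432
gripper_force: 0.0
t: 9.57
eef_pos: [0.4415, -0.1501, 0.2751]
ee_rot: [-3.141, -0.001, 0.163]
force: [-1.0, 0.6, 0.7]
width: 0.0438
gripper_force: 0.0
t: 9.98
eef_pos: [0.4466, -0.1484, 0.2737]
ee_rot: [-3.142, 0.001, 0.166]
force: [-0.2, -0.4, 0.3]
width: 0.0442
gripper_force: 0.0
[ 0.44628168 -0.14846081  0.27359074] [-3.14154408e+00  1.16451940e-03  1.65607007e-01] [294.45189061 168.75847318] [ 153.06224362 -246.77670971]
```

View pics/c5.png

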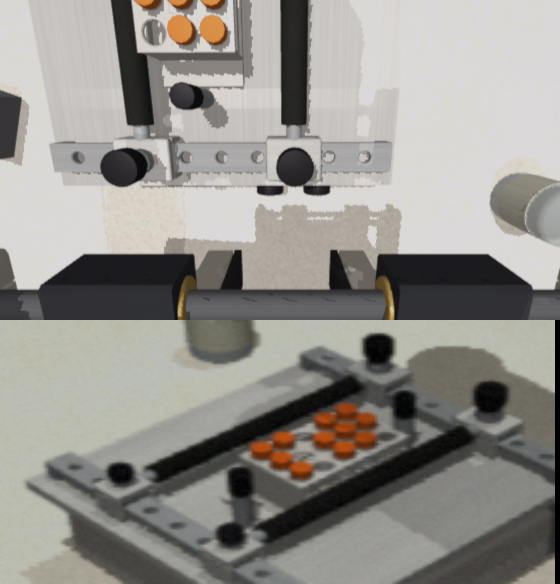

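The stop pin stands upright and home. The loose knob's top is at (295,167) in the wrist view, and the next rail hole is at (257,157).

```bash
python3 - <<'E'
from h import *
g=cv2.imread('pics/w5.png',0)
m=cv2.inRange(g[140:200,270:325],0,60);m=cv2.morphologyEx(m,2,np.ones((5,5)))
n,l,s,c=cv2.connectedComponentsWithStats(m)
for i in range(1,n):
  if s[i,4]>200:
    x,y,w,h,_=s[i];print(s[i],c[i]+[270,140]);print(at('w5',*(c[i]+[270,140]),.195),at('w5',270+x+(w-1)/2,140+y+(h-1)/2,.198))
h1,h2,h3=at('w5',222,157,.145),at('w5',257,157,.145),at('w5',329,157,.145);print(h1,h2,h3,np.degrees(np.arctan2(-(h1-h3)[0],(h1-h3)[1])))
E
```

```text
[   7    8   36   38 1094] [294.48537477 166.72303473]
[ 0.4854232  -0.14710395  0.195     ] [ 0.48605204 -0.14692644  0.198     ]
[ 0.47554137 -0.08859875  0.145     ] [ 0.48037528 -0.11746037  0.145     ] [ 0.49032005 -0.17683722  0.145     ] 9.50797886549086
```

```bash
python3 -m crank '[{"dx":0.02,"dy":0.001,"dz":0,"twist":0,"grip":0},{"dx":0.0392,"dy":0.0015,"dz":-0.01,"twist":0,"grip":0},{"dx":0.0392,"dy":0.0015,"dz":-0.035,"twist":0,"grip":0},{"dx":0.0392,"dy":0.0015,"dz":-0.06,"twist":0,"grip":0},{"dx":0.0392,"dy":0.0015,"dz":-0.075,"twist":0,"grip":0}]' 30
python3 -m crank '[{"dx":0,"dy":0,"dz":-0.01,"twist":0,"grip":0},{"dx":0,"dy":0,"dz":-0.02,"twist":0,"grip":0},{"dx":0,"dy":0,"dz":-0.0275,"twist":0,"grip":0},{"dx":0,"dy":0,"dz":-0.0275,"twist":0,"grip":0},{"dx":0,"dy":0,"dz":-0.0275,"twist":0,"grip":0}]'
python3 -m crank '[{"dx":0,"dy":0,"dz":0,"twist":0,"grip":0},{"dx":0,"dy":0,"dz":0,"twist":0,"grip":-0.3},{"dx":0,"dy":0,"dz":0,"twist":0,"grip":-0.5},{"dx":0,"dy":0,"dz":0,"twist":0,"grip":-1},{"dx":0,"dy":0,"dz":0,"twist":0,"grip":-1}]' 30
python3 -m crank '[{"dx":0,"dy":0,"dz":0,"twist":0,"grip":-1},{"dx":0,"dy":0,"dz":0,"twist":0,"grip":-1},{"dx":0,"dy":0,"dz":0,"twist":0,"grip":-1},{"dx":0,"dy":0,"dz":0,"twist":0,"grip":-1},{"dx":0,"dy":0,"dz":0,"twist":0,"grip":-1}]'
```

```text
t: 10.5
eef_pos: [0.4843, -0.1469, 0.1961]
ee_rot: [-3.141, 0.003, 0.165]
force: [-0.6, 0.2, -0.1]
width: 0.0435
gripper_force: 0.0
t: 10.92
eef_pos: [0.4852, -0.1472, 0.1719]
ee_rot: [3.141, -0.0, 0.165]
force: [-0.1, -0.6, 0.0]
width: 0.044
gripper_force: 0.0
t: 11.33
eef_pos: [0.4852, -0.1473, 0.172]
ee_rot: [3.141, -0.001, 0.165]
force: [-0.6, -0.4, 1.9]
width: 0.0248
gripper_force: 30.0
t: 11.75
eef_pos: [0.4852, -0.1473, 0.172]
ee_rot: [3.141, -0.001, 0.165]
force: [-2.1, -0.2, 5.3]
width: 0.0251
gripper_force: 30.0
```

```bash
python3 -m crank '[{"dx":0,"dy":0,"dz":0.003,"twist":0,"grip":-1},{"dx":0,"dy":0,"dz":0.006,"twist":0,"grip":-1},{"dx":0,"dy":0,"dz":0.009,"twist":0,"grip":-1},{"dx":0,"dy":0,"dz":0.012,"twist":0,"grip":-1},{"dx":0,"dy":0,"dz":0.012,"twist":0,"grip":-1}]'
python3 -m crank '[{"dx":0,"dy":0,"dz":0,"twist":0,"grip":-1},{"dx":0,"dy":0,"dz":0,"twist":0,"grip":-1},{"dx":0,"dy":0,"dz":0,"twist":0,"grip":-1},{"dx":0,"dy":0,"dz":0,"twist":0,"grip":-1},{"dx":0,"dy":0,"dz":0,"twist":0,"grip":-1}]'
```

```text
t: 12.17
eef_pos: [0.4851, -0.147, 0.1836]
ee_rot: [-3.141, -0.0, 0.165]
force: [4.7, -1.6, -8.6]
width: 0.0249
gripper_force: 30.0
t: 12.58
eef_pos: [0.485, -0.147, 0.1833]
ee_rot: [-3.141, -0.0, 0.165]
force: [4.3, -1.1, -7.7]
width: 0.0249
gripper_force: 30.0
```

The spring force matches a lift of about 11–12 mm, so I'll slide.

```bash
python3 -m crank '[{"dx":-0.0005,"dy":0.003,"dz":0,"twist":0,"grip":-1},{"dx":-0.0012,"dy":0.007,"dz":0,"twist":0,"grip":-1},{"dx":-0.0018,"dy":0.011,"dz":0,"twist":0,"grip":-1},{"dx":-0.0025,"dy":0.015,"dz":0,"twist":0,"grip":-1},{"dx":-0.0030,"dy":0.018,"dz":0,"twist":0,"grip":-1}]'
python3 -m crank '[{"dx":-0.0005,"dy":0.003,"dz":0,"twist":0,"grip":-1},{"dx":-0.001,"dy":0.006,"dz":0,"twist":0,"grip":-1},{"dx":-0.0015,"dy":0.009,"dz":0,"twist":0,"grip":-1},{"dx":-0.002,"dy":0.0116,"dz":0,"twist":0,"grip":-1},{"dx":-0.002,"dy":0.0116,"dz":0,"twist":0,"grip":-1}]'
python3 -m crank '[{"dx":0,"dy":0,"dz":0,"twist":0,"grip":-1},{"dx":0,"dy":0,"dz":0,"twist":0,"grip":-1},{"dx":0,"dy":0,"dz":0,"twist":0,"grip":-1},{"dx":0,"dy":0,"dz":0,"twist":0,"grip":-1},{"dx":0,"dy":0,"dz":0,"twist":0,"grip":-1}]'
```

```text
t: 13.0
eef_pos: [0.482, -0.129, 0.1833]
ee_rot: [3.142, -0.0, 0.165]
force: [4.6, -2.6, -7.4]
width: 0.0253
gripper_force: 30.0
t: 13.42
eef_pos: [0.48, -0.1172, 0.1833]
ee_rot: [-3.141, -0.0, 0.165]
force: [4.7, -0.1, -7.1]
width: 0.025
gripper_force: 30.0
t: 13.83
eef_pos: [0.48, -0.1172, 0.1833]
ee_rot: [-3.141, -0.0, 0.165]
force: [3.7, 2.2, -9.2]
width: 0.0251
gripper_force: 30.0
```

```bash
python3 -m crank '[{"dx":0,"dy":0,"dz":-0.003,"twist":0,"grip":-1},{"dx":0,"dy":0,"dz":-0.006,"twist":0,"grip":-1},{"dx":0,"dy":0,"dz":-0.008,"twist":0,"grip":-1},{"dx":0,"dy":0,"dz":-0.010,"twist":0,"grip":-1},{"dx":0,"dy":0,"dz":-0.012,"twist":0,"grip":-1}]'
python3 -m crank '[{"dx":0,"dy":0,"dz":0,"twist":0,"grip":-1},{"dx":0,"dy":0,"dz":0,"twist":0,"grip":-1},{"dx":0,"dy":0,"dz":0,"twist":0,"grip":-1},{"dx":0,"dy":0,"dz":0,"twist":0,"grip":-1},{"dx":0,"dy":0,"dz":0,"twist":0,"grip":-1}]'
```

```text
t: 14.25
eef_pos: [0.4802, -0.1177, 0.1718]
ee_rot: [3.141, -0.0, 0.165]
force: [-2.6, 2.7, 15.4]
width: 0.0251
gripper_force: 30.0
t: 14.67
eef_pos: [0.4802, -0.1178, 0.172]
ee_rot: [3.141, -0.001, 0.165]
force: [1.0, -0.6, 2.3]
width: 0.025
gripper_force: 30.0
```

```bash
python3 -m crank '[{"dx":0,"dy":0,"dz":-0.0005,"twist":0,"grip":-1},{"dx":0,"dy":0,"dz":-0.0005,"twist":0,"grip":-1},{"dx":0,"dy":0,"dz":-0.0005,"twist":0,"grip":-1},{"dx":0,"dy":0,"dz":-0.0005,"twist":0,"grip":-1},{"dx":0,"dy":0,"dz":-0.0005,"twist":0,"grip":-1}]'
python3 - <<'E'
from h import *
shot('scene','s6');shot('wrist','w6')
a=cv2.resize(cv2.imread('pics/s6.png')[140:290,160:360],None,fx=2.8,fy=2.0)
cv2.imwrite('pics/c6.png',np.vstack([cv2.imread('pics/w6.png')[0:290],a]))
E
```

```text
t: 15.08
eef_pos: [0.4802, -0.1179, 0.1719]
ee_rot: [3.141, -0.001, 0.165]
force: [0.1, -0.0, 6.0]
width: 0.0255
gripper_force: 30.0
```

View pics/c6.png

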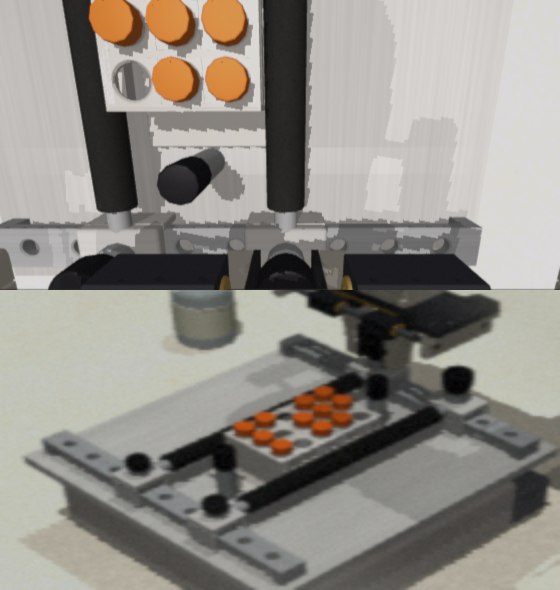

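The bar's sleeve now lies beside the tube rack (wrist column ~265), the far stop pin is upright, and the knob is gripped and down at its home height. I'll hand in.

```bash
python3 -c "
from station import arm
print(arm.job_done())"
```

```text
the job is handed in; nothing more can be done
None
```

The stop pin is seated upright in the far hole and released. The crossbar is one hole closer to the rack with its locking pin home, and the arm is still gripping the knob; I handed the job in at about 15 s.

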